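# Square the recipe box into its corner stop and hold its lid half open

### The job

Slide the wooden recipe-card box, lid shut, back and to the right until its back and its right side both lie flush against the rails of the dark wooden corner stop. Then raise its lid by the brass pull to 45 degrees and keep it there so that the cards can be leafed through: the lid would fall shut, so finish with the fingers still holding it still at that angle, the box standing flat and square in the corner. Do not move the other things on the worktop.

Things in the scene. Friction and masses are not known exactly. Their poses are not given: they have to be found in the camera images.
- card_box: Wooden recipe-card box, 105 mm deep (its x) x 145 mm wide (its y), 95 mm high with its lid, 0.6 to 0.9 kg, loose on the worktop, filled with cards. Origin: centre of its underside. x points from its front (pull side) to its back, y to its left seen from the front, z up. The walls' outer faces are at x = -51.5 and +53.5 mm, y = -72.5 and +72.5 mm; the lid overhangs the front by 3 mm and the sides by 2 mm, 86 to 95 mm up
- box_corner (a point): The box's back right corner at the bottom (box frame x = 53.5, y = -72.5, z = 0 mm), which belongs in the inner corner of the stop; axes as the box
- card_box_lid (a joint): Angle of the box's lid in rad: 0 = shut, 0.785 = 45 degrees, at most 1.75. It hinges freely about the box's y direction at the back; its front edge rises; its own weight drops it shut when let go below upright
- lid_hinge (a point): A point on the lid's hinge axis (which runs along the box's y), in the middle of the box's back top edge: box frame x = 53.5, y = 0, z = 86 mm; its axes turn with the lid
- pull_center (a point): Centre of the lid's brass pull: a round bar 14 mm thick and 28 mm long lying along the box's y, carried 20 mm in front of the middle of the lid's front edge by a neck 12 mm wide; 90 mm above the worktop when shut. It lies 128 mm in front of the hinge axis and 4.5 mm above it when shut, and turns with the lid. Its two round end faces can be pinched from above, and the lid then swivels between the fingers
- corner_stop: Dark wooden L-shaped corner stop, fixed to the worktop, rails 18 mm wide and 36 mm high with brass screws. Origin: inner corner at the worktop. The back rail's inner face is the plane x = 0 (rail from y = -18 to 150 mm), the right-hand rail's inner face is y = 0 (rail from x = -110 to 0 mm). The box belongs at negative x and positive y, its x parallel to the stop's x: box origin at x = -53.5, y = 72.5 mm
- mug: Bystander: purple mug, 80x110x89 mm, loose; leave it where it stands. Origin: centre of its underside
- butter: Bystander: wrapped block of butter, 73x102x37 mm, loose; leave it where it stands. Origin: centre of its underside
- tin: Bystander: short food tin, 75 mm across, 58 mm high, loose; leave it where it stands. Origin: centre of its underside
- tape: Bystander: roll of tape, 96 mm across, 25 mm high, loose; leave it where it stands. Origin: centre of its underside

How it is judged:
By the outcome, as a careful person would: the job done as asked, in the order asked, and still so for the second after the job is handed in, while the arm keeps its last pose, push and grip.
It also fails if it takes over 61 s, if anything falls off the work surface, if the arm or the gripper's body presses on something with over 40 N, if the wrist force passes 120 N, or if a joint passes its speed limit or range.

### The arm

A 7-joint arm with a two-finger parallel gripper is mounted at the origin on a cart in front of the work surface, level with it; the furniture and walls round the work are solid. World frame = base frame: x ahead of the robot, y to its left, z up, the work surface at z = 0. Lengths are in m, angles in rad, forces in N, time in s.
With the tool pointing down it reaches from about 0.35 to 0.9 m from the base axis. Payload 8.1 kg.
Tool frame: the origin (TCP) lies midway between the tips of the shut fingers; the grasp point (between the pads) lies 19 mm behind it; z points along the fingers, y is the line along which they close (so a half turn about z gives the same grasp; the last joint's range is limited). The gripper opens to 85 mm and grips with 20 to 120 N. Pads are 22 mm wide; open, the fingers measure 114 mm over their backs; the gripper's body (76 mm by 85 mm) begins 54 mm behind the grasp point. The pads swing forward as they close: fully open they stand 13 mm farther back than shut.
Start: joints at [-1.332, 0.434, 0.025, 1.573, -0.012, 1.134, -0.075], TCP at [0.21, 0.589, 0.231] pointing down, gripper open.
Joint ranges: [-2.62, 2.62], [-0.44, 2.09], [-1.27, 1.32], [0.08, 2.57], [-1.32, 4.46], [0.12, 2], [-2.74, 2.74]. Speed limits (rad/s): [2.22, 2.22, 3.01, 3.01, 3.14, 3.14, 3.14].

### API

Orientations are given as a unit quaternion [w, x, y, z].
In Python, from rig import get_obs, capture, calibration, job_done, boxes_of, regions_of, landmark_of gives the robot as it stands. The module is installed in compiled form; this text tells all that it offers.
- The arm moves only by the shell command python3 -m crank 'ROWS' [OPENING] [FORCE]. ROWS is JSON, a list of rows, each an object of numbers: "tx", "ty", "tz": the shift along the tool's x, y, z in m; "spin": the turn about the tool's z in degrees. A call has 1 to 5 rows; each row is the pose to reach, as a shift and turn from the pose commanded when the call began, along the tool's axes at that moment; what a row does not reach only later rows make up. A row lasts 1/12 s, in which the tool goes at most 41.7 mm and 7.16 degrees, less where a joint would pass 70% of its speed; a pose out of reach is approached as far as the arm can. A call with a gripper value outside its range is refused whole. OPENING is the closure, from -1 (fully open) to 1 (shut), set as the call begins (- or left out, the last holds). The fingers move at their own pace and stop on an object; FORCE is the grip in N (left out, the last holds). Time passes only in rows, so rows that repeat a pose let the fingers close. It gives the time, the measured TCP pose, the force, the opening and the grip force at its end, in the units of the state.
- get_obs(): the state, without advancing time (a new reading comes with each control period).
- capture(name): name is "scene" or "top"; returns the picture (480x640x3 uint8, red, green, blue); there is no depth.
- calibration(name): a dict with "fx", "fy", "cx", "cy" (pixels), "k1" (the pictures are not rectified: a ray, as slopes to the right and down, at radius r is drawn at 1 + k1 r^2 times it, then the intrinsics apply), "world_to_cam" (4x4, takes a point from world to camera coordinates). Camera axes: x right, y up, looking along -z (the intrinsics and any distortion apply to the point x, -y, -z); pixel columns grow to the right and rows downward; lengths in m; the calibration is good to about 2 mm. A picture is of the moment at which its call begins. calibration takes no time and is no camera call.
- job_done(): hands the job in; it is judged then, once.
Trained networks look in the newest picture that a camera, given by its name, has taken for a name from the list of things; names that differ only in an ending like _2 or _b are one class to them, and where a whole thing is asked for, a point or a joint stands for the part that bears it (a point fixed in the world has none). Each returns a list of dicts, best first, with "confidence" (0 to 1); they miss things now and then, are a little off and sometimes report something else, mostly with a low value. They report only what shows in the picture. A call takes as long as a camera call.
- boxes_of(camera, target): "point" ([x, y, z] in m, in world coordinates, good to about 4 mm: the middle of the surface that is visible of it).
- regions_of(camera, target): "pixels" (480x640 bool, what is visible of it).
- landmark_of(camera, target): "point" ([x, y, z] in m, in world coordinates, good to about 4 mm: a listed point, or the origin of a listed thing).
The state is a dict: "time": time; "joint_pos": joint angles; "dq": joint speeds; "joint_efforts": joint torques, N m; "position": TCP position; "tool_rot": TCP orientation; "wrist_force": force on the tool from outside, world axes, zero at the start; "wrist_torque": the same for the moment, N m; "width": opening from 0.0 (shut) to 1.0 (fully open); "grasp_force": force on a finger pad.
Only numpy, scipy, OpenCV 4.12 (cv2) and the standard library are available. Lean on these libraries where they do the work, as an engineer would, in place of code of your own. Each camera call takes 0.05 s, during which the arm holds its last target. There are 200 camera calls.

## Working session

There is one attempt and no reset: what is moved stays moved. The work goes in short steps, Python scripts to look and compute and a shell command to move; the robot and the scene stay as the last step left them, time stands still between calls to the robot, and variables do not carry over. Pictures are saved under pics/ and viewed, at most 13 in all, crops included, and the job is handed in when it is done.

```bash
mkdir -p pics; python3 - <<'E'
from rig import *
import cv2,numpy as np
for c in("scene","top"):
    im=capture(c); cv2.imwrite(f"pics/{c}0.png",im[:,:,::-1])
    for t in("card_box","box_corner","lid_hinge","pull_center","corner_stop","mug","butter","tin","tape"):
        r=landmark_of(c,t); print(c,t,[(np.round(d["point"],4).tolist(),round(d["confidence"],2)) for d in r[:2]])
o=get_obs();print(o)
E
```

```text
scene card_box [([0.4607, 0.2303, 0.0028], 0.82)]
scene box_corner []
scene lid_hinge [([0.5152, 0.2282, 0.0859], 0.94), ([0.7014, 0.2274, 0.0039], 0.28)]
scene pull_center [([0.3877, 0.2289, 0.091], 0.84)]
scene corner_stop []
scene mug [([0.7131, 0.3239, -0.0037], 0.81)]
scene butter [([0.6998, 0.2263, 0.0033], 0.59)]
scene tin [([0.7115, 0.1068, -0.0012], 0.95)]
scene tape [([0.5896, 0.5401, 0.0018], 0.64)]
top card_box [([0.4605, 0.234, -0.0003], 0.86)]
top box_corner []
top lid_hinge [([0.5203, 0.2261, 0.0827], 0.63)]
top pull_center [([0.394, 0.233, 0.0882], 0.72)]
top corner_stop [([0.552, 0.1296, -0.0016], 0.81)]
top mug [([0.7136, 0.1116, 0.0049], 0.31)]
top butter [([0.697, 0.2293, 0.0032], 0.92)]
top tin [([0.7122, 0.1087, 0.0046], 0.8)]
top tape [([0.5844, 0.5401, -0.0016], 0.77)]
{'time': 1.0, 'joint_pos': array([-1.33159468,  0.43448134,  0.0250075 ,  1.57316668, -0.01162399,
        1.13396549, -0.07510231]), 'dq': array([-0.00152023,  0.00178965,  0.00140027,  0.00029804,  0.00033663,
        0.00134784, -0.00070377]), 'joint_efforts': array([ 8.27773019e-04, -6.70281386e+01,  1.02396537e+00, -3.16558850e+01,
        1.53169082e-02,  2.31934551e-03,  2.86544650e-05]), 'position': array([0.20952483, 0.58887994, 0.23134743]), 'tool_rot': array([2.33304574e-06, 1.70121264e-01, 9.85423133e-01, 6.22546848e-05]), 'wrist_force': array([0.31820361, 0.00342031, 0.02325181]), 'wrist_torque': array([-0.03482672, -0.0087195 ,  0.03607658]), 'grasp_force': 0.0, 'width': 1.0014875354246568}
```

View pics/scene0.png

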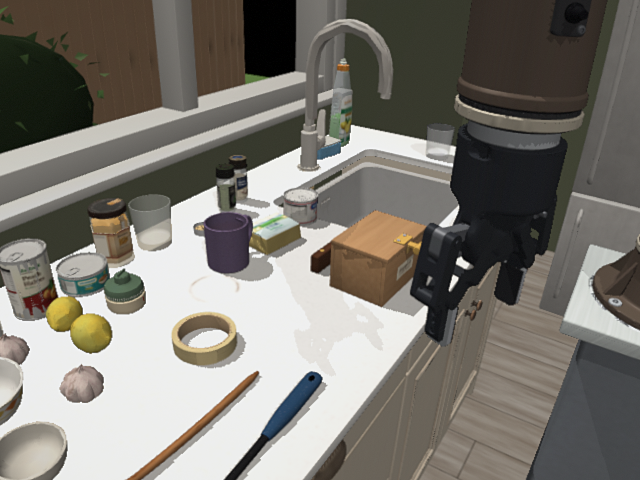

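View pics/top0.png

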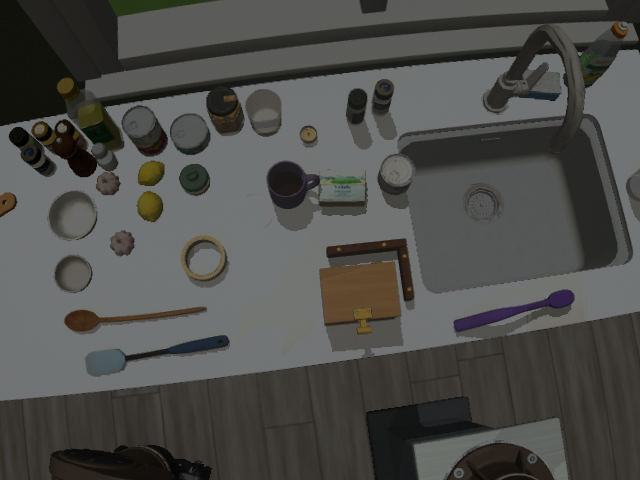

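Top picture: the box lid spans about (320–400, 262–325), the pull is at (363, 320), and the L-stop's inner corner is at about (402, 250). Up in the picture is +x and left is +y. The networks agree with this. Next I'll get accurate yaws and edges.

```bash
cat > h.py <<'E'
from rig import *
import cv2,numpy as np
def unproj(c,uv,z):
    k=calibration(c);M=np.array(k["world_to_cam"]);uv=np.atleast_2d(uv).astype(float)
    d=np.c_[(uv[:,0]-k["cx"])/k["fx"],(uv[:,1]-k["cy"])/k["fy"]];s=d.copy()
    for _ in range(10): s=d/(1+k["k1"]*(s**2).sum(1,keepdims=True))
    R=M[:3,:3];o=-R.T@M[:3,3];w=np.c_[s[:,0],-s[:,1],-np.ones(len(s))]@R
    return o+w*((z-o[2])/w[:,2])[:,None]
def contour(c,t,z,n=0):
    r=regions_of(c,t)
    if not r: return None
    m=np.array(r[0]["pixels"]).astype(np.uint8)
    cs=max(cv2.findContours(m,0,cv2.CHAIN_APPROX_NONE)[0],key=cv2.contourArea)
    return r[0]["confidence"],cs[:,0,:],unproj(c,cs[:,0,:],z)
E
python3 - <<'E'
from h import *
k=calibration("top");print(k["fx"],k["k1"],np.round(k["world_to_cam"],3).tolist())
im=capture("top")
for t,z in(("card_box",.095),("corner_stop",.036),("card_box_lid",.095)):
    r=contour("top",t,z)
    if r is None: print(t,None);continue
    c,px,w=r
    ap=cv2.approxPolyDP(px.reshape(-1,1,2),4,True)[:,0]
    print(t,round(c,2),cv2.minAreaRect((w[:,:2]*1000).astype(np.float32)))
    print(ap.tolist(),np.round(unproj("top",ap,z)[:,:2],4).tolist())
cv2.imwrite("pics/crop.png",cv2.resize(im[220:345,300:430],None,fx=5,fy=4.6,interpolation=cv2.INTER_CUBIC)[:,:,::-1])
E
```

```text
578.9389125807013 -0.18373702873915837 [[-0.137, -0.991, -0.003, 0.383], [0.965, -0.134, 0.224, -0.526], [-0.222, 0.028, 0.975, -1.114], [0.0, 0.0, 0.0, 1.0]]
card_box 0.96 ((450.2697448730469, 231.65707397460938), (149.9708709716797, 135.75686645507812), 88.16272735595703)
[[394, 263], [320, 269], [324, 323], [358, 322], [357, 332], [371, 331], [367, 321], [400, 315]] [[0.5091, 0.1555], [0.5174, 0.3008], [0.4121, 0.3079], [0.4049, 0.2431], [0.3862, 0.2479], [0.3843, 0.221], [0.4044, 0.2257], [0.4067, 0.1607]]
corner_stop 0.68 ((506.031494140625, 198.24368286132812), (171.71319580078125, 131.91224670410156), 87.949951171875)
[[413, 298], [405, 239], [326, 249], [328, 257], [395, 250], [404, 299]] [[0.4422, 0.119], [0.5667, 0.1142], [0.5682, 0.2806], [0.5509, 0.2789], [0.5464, 0.139], [0.4428, 0.1377]]
card_box_lid 0.56 ((449.87567138671875, 231.76243591308594), (150.3230743408203, 137.9016571044922), 88.22633361816406)
[[394, 264], [322, 268], [324, 321], [356, 320], [356, 331], [362, 334], [372, 330], [369, 319], [399, 314]] [[0.5072, 0.1558], [0.5188, 0.2967], [0.4159, 0.3074], [0.4093, 0.2463], [0.3884, 0.2495], [0.3811, 0.239], [0.3859, 0.2188], [0.4076, 0.2213], [0.4089, 0.1623]]
```

View pics/crop.png

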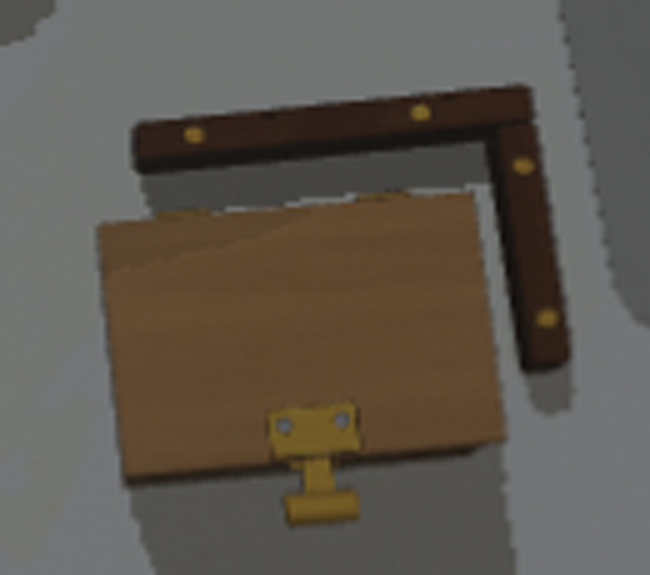

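The crop clearly shows the stop's outer top edges and the lid corners. I'll turn those into positions.

```bash
python3 - <<'E'
from h import *
f=lambda p:np.array(p)/[5,4.6]+[299.6,219.6]
s=unproj("top",f([(135,123),(530,86),(570,357)]),.036)[:,:2]
b=unproj("top",f([(97,226),(472,191),(505,440),(126,474)]),.095)[:,:2]
p=unproj("top",f([(286,507),(358,502)]),.095)[:,:2]
print(np.round(s*1000),np.round(b*1000),np.round(p*1000))
a=lambda v:np.degrees(np.arctan2(-v[0],v[1]))
print("stop yaw",a(s[0]-s[1]),np.degrees(np.arctan2(*(s[1]-s[2])[::-1])),"len",np.linalg.norm(s[0]-s[1]),np.linalg.norm(s[2]-s[1]))
print("box yaw",a(b[0]-b[1]),a(b[3]-b[2]),[np.degrees(np.arctan2(*(b[i]-b[j])[::-1])) for i,j in((0,3),(1,2))], "size",np.linalg.norm(b[0]-b[1]),np.linalg.norm(b[1]-b[2]))
print("centre",b.mean(0))
o=get_obs();print(o["position"])
E
```

```text
[[574. 279.]
 [568. 113.]
 [444. 117.]] [[518. 303.]
 [513. 155.]
 [406. 160.]
 [413. 306.]] [[390. 248.]
 [389. 220.]]
stop yaw -1.9465040286580237 -2.184803078273194 len 0.16594082439872293 0.12444918982489211
box yaw -2.0676573448988376 -2.5473818165671376 [np.float64(-1.9484435403841294), np.float64(-2.573443528872429)] size 0.14793778660127563 0.10688631697313161
centre [0.46240785 0.23087696]
[0.20953334 0.58887399 0.23132857]
```

Stop yaw is about −2.0° and box yaw about −2.2°. The inner corner is at about (551.5, 130.5) mm and the box origin at about (462.5, 231). The box must shift about (+38, −26) mm, and the pull is at about (389, 234). I'll move above the pull, then spin −17.4° so the tool y lies along the box y.

```bash
python3 -m crank '[{"tx":-0.03,"ty":-0.0285},{"tx":-0.0585,"ty":-0.056},{"tx":-0.087,"ty":-0.083},{"tx":-0.1155,"ty":-0.11},{"tx":-0.144,"ty":-0.137}]' -1 40
python3 -m crank '[{"tx":-0.03,"ty":-0.0285},{"tx":-0.0585,"ty":-0.056},{"tx":-0.087,"ty":-0.083},{"tx":-0.1155,"ty":-0.11},{"tx":-0.144,"ty":-0.137}]'
python3 -m crank '[{"spin":-6},{"spin":-12},{"spin":-17.4},{"spin":-17.4},{"spin":-17.4}]'
python3 -m crank '[{"tz":0.02},{"tz":0.05},{"tz":0.08},{"tz":0.09},{"tz":0.09}]'
python3 - <<'E'
from h import *
im=capture("scene");r=[landmark_of("scene","pull_center"),landmark_of("scene","lid_hinge")]
capture("top");r.append(landmark_of("top","pull_center"))
for q in r: print([(np.round(d["point"],4).tolist(),round(d["confidence"],2)) for d in q[:2]])
cv2.imwrite("pics/s1.png",im[:,:,::-1]);o=get_obs();print(o["position"],o["tool_rot"],o["time"])
E
```

```text
[]
[([0.5128, 0.2267, 0.0879], 0.92)]
[([0.3901, 0.2319, 0.0905], 0.94), ([0.7126, 0.1104, 0.0012], 0.62)]
[0.2095219  0.58883442 0.23131084] [5.33253994e-06 1.70114639e-01 9.85424279e-01 2.44121232e-06] 1.45validation failed for argument at $[0]...
validation failed for argument at $[0]...
validation failed for argument at $[0]...
validation failed for argument at $[0]...
```

View pics/s1.png

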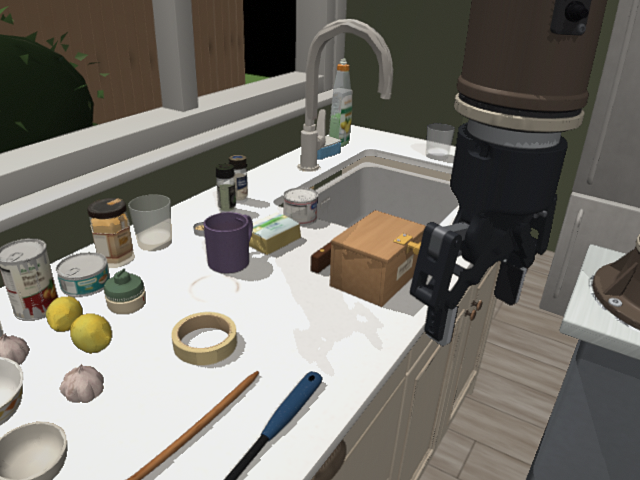

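The arm did not move because the calls were refused. Each row probably needs all four numbers.

```bash
python3 -m crank '[{"tx":-0.03,"ty":-0.0285,"tz":0,"spin":0},{"tx":-0.0585,"ty":-0.056,"tz":0,"spin":0},{"tx":-0.087,"ty":-0.083,"tz":0,"spin":0},{"tx":-0.1155,"ty":-0.11,"tz":0,"spin":0},{"tx":-0.144,"ty":-0.137,"tz":0,"spin":0}]' -1 40
```

```text
time: 1.87
position: [0.2998, 0.4098, 0.2314]
tool_rot: [0.0, 0.17, 0.985, 0.0]
wrist_force: [0.8, -0.0, -0.2]
width: 1.001
grasp_force: 0.0
```

```bash
python3 -m crank '[{"tx":-0.03,"ty":-0.0285,"tz":0,"spin":0},{"tx":-0.0585,"ty":-0.056,"tz":0,"spin":0},{"tx":-0.087,"ty":-0.083,"tz":0,"spin":0},{"tx":-0.1155,"ty":-0.11,"tz":0,"spin":0},{"tx":-0.144,"ty":-0.137,"tz":0,"spin":0}]'
python3 -m crank '[{"tx":0,"ty":0,"tz":0,"spin":-6},{"tx":0,"ty":0,"tz":0,"spin":-12},{"tx":0,"ty":0,"tz":0,"spin":-17.4},{"tx":0,"ty":0,"tz":0,"spin":-17.4},{"tx":0,"ty":0,"tz":0,"spin":-17.4}]'
python3 -m crank '[{"tx":0,"ty":0,"tz":0.02,"spin":0},{"tx":0,"ty":0,"tz":0.05,"spin":0},{"tx":0,"ty":0,"tz":0.08,"spin":0},{"tx":0,"ty":0,"tz":0.09,"spin":0},{"tx":0,"ty":0,"tz":0.09,"spin":0}]'
python3 - <<'E'
from h import *
im=capture("scene");r=[landmark_of("scene","pull_center"),landmark_of("scene","lid_hinge")]
capture("top");r.append(landmark_of("top","pull_center"))
for q in r: print([(np.round(d["point"],4).tolist(),round(d["confidence"],2)) for d in q[:2]])
cv2.imwrite("pics/s2.png",im[:,:,::-1]);o=get_obs();print(o["position"],o["tool_rot"],o["time"])
E
```

```text
time: 2.28
position: [0.3896, 0.2324, 0.2317]
tool_rot: [0.0, 0.17, 0.985, 0.0]
wrist_force: [0.3, -0.5, 0.2]
width: 1.001
grasp_force: 0.0
time: 2.7
position: [0.389, 0.2341, 0.2314]
tool_rot: [0.0, 0.021, 1.0, 0.0]
wrist_force: [-0.2, 0.0, -0.3]
width: 1.0
grasp_force: 0.0
time: 3.12
position: [0.3874, 0.2332, 0.139]
tool_rot: [-0.002, 0.02, 1.0, -0.002]
wrist_force: [-0.3, -0.1, -0.2]
width: 1.0
grasp_force: 0.0
[([0.389, 0.2327, 0.0901], 0.97)]
[([0.5132, 0.2262, 0.0898], 0.57)]
[]
[0.38973702 0.23478909 0.14247228] [8.73074209e-04 1.94680668e-02 9.99809818e-01 7.47706047e-04] 3.3667
```

View pics/s2.png

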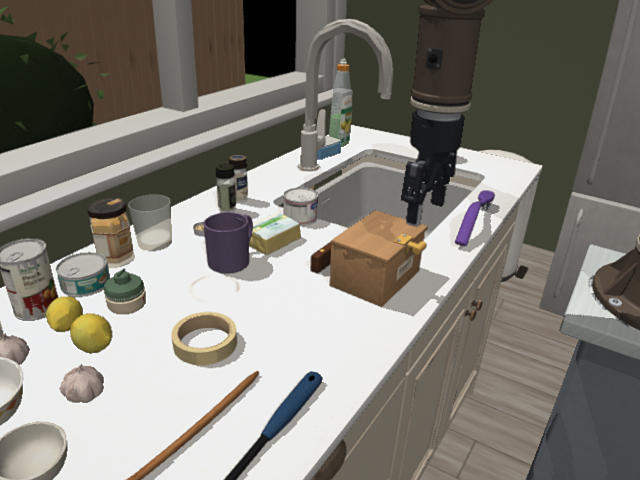

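The open gripper hangs directly over the pull at (413, 243), and the network puts the pull at (0.389, 0.233, 0.090). I'll lower and pinch.

```bash
python3 -m crank '[{"tx":0,"ty":0,"tz":0.02,"spin":0},{"tx":0,"ty":0,"tz":0.045,"spin":0},{"tx":0,"ty":0,"tz":0.065,"spin":0},{"tx":0,"ty":0,"tz":0.07,"spin":0},{"tx":0,"ty":0,"tz":0.07,"spin":0}]'
python3 -m crank '[{"tx":0,"ty":0,"tz":0,"spin":0},{"tx":0,"ty":0,"tz":0,"spin":0},{"tx":0,"ty":0,"tz":0,"spin":0},{"tx":0,"ty":0,"tz":0,"spin":0},{"tx":0,"ty":0,"tz":0,"spin":0}]' 1 60
python3 -m crank '[{"tx":0,"ty":0,"tz":0,"spin":0},{"tx":0,"ty":0,"tz":0,"spin":0},{"tx":0,"ty":0,"tz":0,"spin":0},{"tx":0,"ty":0,"tz":0,"spin":0},{"tx":0,"ty":0,"tz":0,"spin":0}]'
```

```text
time: 3.78
position: [0.3887, 0.2339, 0.071]
tool_rot: [-0.001, 0.019, 1.0, -0.0]
wrist_force: [0.8, -0.0, 0.9]
width: 1.001
grasp_force: 0.0
time: 4.2
position: [0.3893, 0.2343, 0.072]
tool_rot: [0.0, 0.019, 1.0, 0.0]
wrist_force: [-1.4, -0.3, 10.6]
width: 0.31
grasp_force: 59.4
time: 4.62
position: [0.3893, 0.2343, 0.0721]
tool_rot: [0.0, 0.019, 1.0, 0.0]
wrist_force: [-1.7, -0.6, 8.5]
width: 0.312
grasp_force: 58.4
```

Gripped: the opening reads 0.31, or 26 mm. Now I'll drag, stopping short of the rails.

```bash
python3 -m crank '[{"tx":-0.002,"ty":-0.001,"tz":0,"spin":0},{"tx":-0.005,"ty":-0.003,"tz":0,"spin":0},{"tx":-0.009,"ty":-0.006,"tz":0,"spin":0},{"tx":-0.013,"ty":-0.008,"tz":0,"spin":0},{"tx":-0.017,"ty":-0.0105,"tz":0,"spin":0}]'
python3 -m crank '[{"tx":-0.004,"ty":-0.003,"tz":0,"spin":0},{"tx":-0.008,"ty":-0.006,"tz":0,"spin":0},{"tx":-0.012,"ty":-0.008,"tz":0,"spin":0},{"tx":-0.016,"ty":-0.0105,"tz":0,"spin":0},{"tx":-0.0175,"ty":-0.0115,"tz":0,"spin":0}]'
python3 - <<'E'
from h import *
im=capture("top");cv2.imwrite("pics/c3.png",cv2.resize(im[220:345,300:430],None,fx=5,fy=4.6,interpolation=cv2.INTER_CUBIC)[:,:,::-1])
r=[landmark_of("top",t) for t in("card_box","lid_hinge","corner_stop")]
capture("scene");r+=[landmark_of("scene",t) for t in("card_box","lid_hinge")]
for q in r: print([(np.round(d["point"],4).tolist(),round(d["confidence"],2)) for d in q[:2]])
o=get_obs();print(o["position"],o["wrist_force"],o["wrist_torque"],o["time"])
E
```

```text
time: 5.03
position: [0.4046, 0.2246, 0.072]
tool_rot: [-0.0, 0.018, 1.0, 0.001]
wrist_force: [-6.7, 4.0, 9.5]
width: 0.311
grasp_force: 58.6
time: 5.45
position: [0.4222, 0.2122, 0.0721]
tool_rot: [-0.0, 0.018, 1.0, 0.001]
wrist_force: [-4.9, 4.9, 8.8]
width: 0.311
grasp_force: 58.5
[([0.4959, 0.2151, 0.0003], 0.71)]
[([0.5497, 0.2052, 0.0848], 0.93)]
[([0.5494, 0.1301, 0.0009], 0.86)]
[([0.4928, 0.2119, 0.0036], 0.87)]
[([0.5468, 0.2064, 0.0883], 0.89)]
[0.42244785 0.21210367 0.0720803 ] [-3.25084301  2.87324119  8.01559801] [0.52989205 0.7810689  0.26189597] 5.8
```

View pics/c3.png

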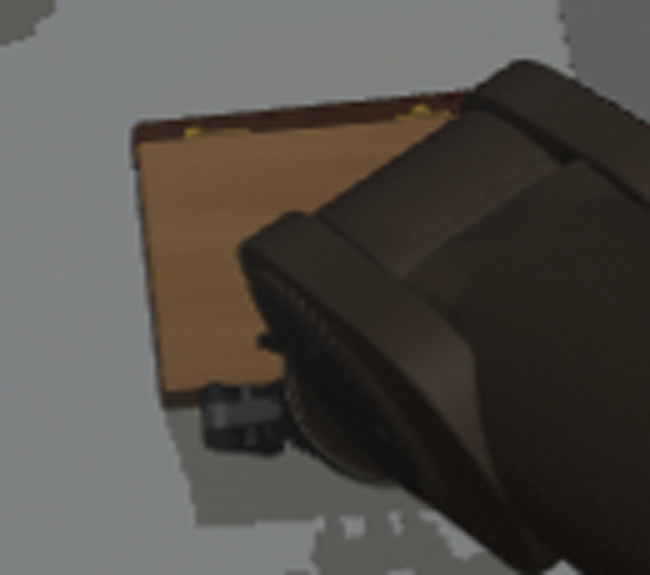

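The box moved with the gripper and its yaw was kept (back-left lid corner at crop (136, 145)). Only a few mm remain in each direction, so I'll press in +x in small steps and watch the force.

```bash
for k in 1; do python3 -m crank '[{"tx":-0.001,"ty":0,"tz":0,"spin":0},{"tx":-0.002,"ty":0,"tz":0,"spin":0},{"tx":-0.002,"ty":0,"tz":0,"spin":0}]'; done | egrep 'pos|wrist'
python3 -m crank '[{"tx":-0.0005,"ty":0,"tz":0,"spin":0},{"tx":-0.001,"ty":0,"tz":0,"spin":0},{"tx":-0.001,"ty":0,"tz":0,"spin":0}]'| egrep 'pos|wrist'
python3 -m crank '[{"tx":-0.0005,"ty":0,"tz":0,"spin":0},{"tx":-0.001,"ty":0,"tz":0,"spin":0},{"tx":-0.001,"ty":0,"tz":0,"spin":0}]'| egrep 'pos|wrist'
python3 - <<'E'
from h import *
f=lambda p:np.array(p)/[5,4.6]+[299.6,219.6]
b=unproj("top",f([(136,143),(455,113),(160,392)]),.095)[:,:2]*1000
print(np.round(b,1),np.degrees(np.arctan2(-(b[0]-b[1])[0],(b[0]-b[1])[1])),np.degrees(np.arctan2(*(b[0]-b[2])[::-1])))
E
```

```text
position: [0.4226, 0.2121, 0.0719]
wrist_force: [-10.1, 2.4, 14.9]
position: [0.4233, 0.2119, 0.0719]
wrist_force: [-11.5, 2.7, 14.8]
position: [0.4241, 0.2118, 0.0719]
wrist_force: [-11.9, 3.0, 15.8]
[[551.7 282.5]
 [547.4 155.8]
 [444.8 288.5]] -1.9436061677880332 -3.195468414930568
```

```bash
python3 -m crank '[{"tx":-0.0005,"ty":0,"tz":-0.0005,"spin":0},{"tx":-0.001,"ty":0,"tz":-0.001,"spin":0},{"tx":-0.001,"ty":0,"tz":-0.001,"spin":0}]'| egrep 'pos|wrist'
python3 -m crank '[{"tx":-0.0005,"ty":0,"tz":0,"spin":0},{"tx":-0.001,"ty":0,"tz":0,"spin":0},{"tx":-0.001,"ty":0,"tz":0,"spin":0}]'| egrep 'pos|wrist'
python3 -m crank '[{"tx":-0.0005,"ty":0,"tz":0,"spin":0},{"tx":-0.001,"ty":0,"tz":0,"spin":0},{"tx":-0.001,"ty":0,"tz":0,"spin":0}]'| egrep 'pos|wrist'
python3 -m crank '[{"tx":-0.0005,"ty":0,"tz":0,"spin":0},{"tx":-0.001,"ty":0,"tz":0,"spin":0},{"tx":-0.001,"ty":0,"tz":0,"spin":0}]'| egrep 'pos|wrist'
```

```text
position: [0.4261, 0.211, 0.0724]
wrist_force: [-6.1, 1.9, 1.4]
position: [0.4261, 0.2109, 0.0722]
wrist_force: [-9.9, 1.9, 6.3]
position: [0.4262, 0.2108, 0.0721]
wrist_force: [-12.4, 2.0, 9.6]
position: [0.4263, 0.2107, 0.072]
wrist_force: [-15.5, 1.8, 12.6]
```

The pull x has stalled at 0.4263 with the force rising, so the back is on the rail (predicted 0.426). Next I'll ease x a little and press in −y; about 3 mm is expected.

```bash
python3 -m crank '[{"tx":0.001,"ty":-0.0005,"tz":0,"spin":0},{"tx":0.0015,"ty":-0.001,"tz":0,"spin":0},{"tx":0.0015,"ty":-0.001,"tz":0,"spin":0}]'| egrep 'pos|rot|wrist'
python3 -m crank '[{"tx":0,"ty":-0.0005,"tz":0,"spin":0},{"tx":0,"ty":-0.001,"tz":0,"spin":0},{"tx":0,"ty":-0.001,"tz":0,"spin":0}]'| egrep 'pos|rot|wrist'
python3 -m crank '[{"tx":0,"ty":-0.0005,"tz":0,"spin":0},{"tx":0,"ty":-0.001,"tz":0,"spin":0},{"tx":0,"ty":-0.001,"tz":0,"spin":0}]'| egrep 'pos|rot|wrist'
python3 -m crank '[{"tx":0,"ty":-0.0005,"tz":0,"spin":0},{"tx":0,"ty":-0.001,"tz":0,"spin":0},{"tx":0,"ty":-0.001,"tz":0,"spin":0}]'| egrep 'pos|rot|wrist'
```

```text
position: [0.4265, 0.2102, 0.0722]
tool_rot: [-0.002, 0.018, 1.0, -0.0]
wrist_force: [-10.2, 1.8, 4.5]
position: [0.4268, 0.2096, 0.0722]
tool_rot: [-0.002, 0.018, 1.0, 0.0]
wrist_force: [-8.6, 3.4, 4.1]
position: [0.427, 0.2089, 0.0723]
tool_rot: [-0.001, 0.017, 1.0, 0.0]
wrist_force: [-7.2, 5.0, 3.7]
position: [0.4272, 0.2084, 0.0723]
tool_rot: [-0.001, 0.017, 1.0, 0.001]
wrist_force: [-7.3, 7.6, 1.7]
```

```bash
python3 -m crank '[{"tx":0,"ty":-0.0005,"tz":0,"spin":0},{"tx":0,"ty":-0.001,"tz":0,"spin":0},{"tx":0,"ty":-0.001,"tz":0,"spin":0}]'| egrep 'pos|rot|wrist'
python3 -m crank '[{"tx":0,"ty":-0.0005,"tz":0,"spin":0},{"tx":0,"ty":-0.001,"tz":0,"spin":0},{"tx":0,"ty":-0.001,"tz":0,"spin":0}]'| egrep 'pos|rot|wrist'
python3 - <<'E'
from h import *
im=capture("top");cv2.imwrite("pics/c4.png",cv2.resize(im[225:325,310:420],None,fx=7,fy=6,interpolation=cv2.INTER_CUBIC)[:,:,::-1])
o=get_obs();print(o["position"],o["tool_rot"],o["wrist_force"],o["wrist_torque"],o["time"])
E
```

```text
position: [0.4271, 0.208, 0.0724]
tool_rot: [-0.001, 0.017, 1.0, 0.001]
wrist_force: [-7.5, 8.5, 2.7]
position: [0.4271, 0.2074, 0.0725]
tool_rot: [-0.001, 0.017, 1.0, 0.001]
wrist_force: [-8.8, 10.4, 3.1]
[0.42713829 0.20742128 0.07254017] [-8.84712464e-04  1.68050258e-02  9.99857728e-01  1.15414099e-03] [-8.39884789  8.9553567   3.4835385 ] [2.08606012 1.65127979 0.79851125] 9.1
```

View pics/c4.png

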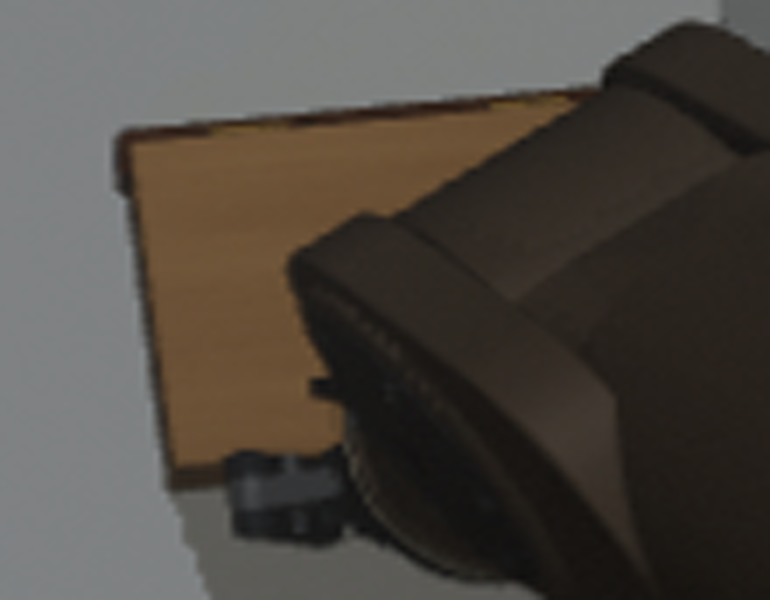

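The back-left lid corner is at crop (130, 138), almost covering the end of the rail at (118, 133). I'll compute its place in the stop frame.

```bash
python3 - <<'E'
from h import *
f=lambda p:np.array(p)/[7,6]+[309.6,224.6]
b=unproj("top",f([(130,138),(590,98),(170,466)]),.095)[:,:2]*1000
e=unproj("top",f([(117,131),(590,88)]),.036)[:,:2]*1000
a=np.radians(-2);R=np.array([[np.cos(a),-np.sin(a)],[np.sin(a),np.cos(a)]])
print(np.round(b,1),np.round(e,1))
for c in([551.5,130.5],[551.5,130.0]): print("stop frame lid",np.round((b-c)@R,1).tolist(),"rail back edge",np.round((e-c)@R,1).tolist())
# red-brown contrast fit of lid left edge, several rows, subpixel
im=capture("top").astype(float)
pts=[]
for v in range(250,300,4):
    row=im[v,310:350,0]-im[v,310:350,2]; m=(row.max()+row.min())/2
    i=np.argmax(row>m); pts.append((310+i-1+(m-row[i-1])/(row[i]-row[i-1]),v))
w=unproj("top",np.array(pts),.095)[:,:2]*1000
p=np.polyfit(w[:,0],w[:,1],1);print("edge yaw",np.degrees(np.arctan(p[0])),"stop-frame y",np.round(((w-[551.5,130.5])@R)[:,1],1))
r=landmark_of("top","card_box");print(r[0]["point"],r[0]["confidence"])
capture("scene");r=landmark_of("scene","card_box")+landmark_of("scene","lid_hinge")
print([(np.round(((d["point"][:2]*1000-np.array([551.5,130.5]))@R),1),d["confidence"]) for d in r])
E
```

```text
[[557.5 279. ]
 [553.  148.3]
 [449.1 283.4]] [[573.5 279.2]
 [569.3 137.4]]
stop frame lid [[0.8, 148.6], [0.9, 17.8], [-107.7, 149.3]] rail back edge [[16.8, 149.3], [17.6, 7.6]]
stop frame lid [[0.8, 149.1], [0.9, 18.3], [-107.7, 149.8]] rail back edge [[16.8, 149.8], [17.5, 8.1]]
edge yaw -1.4164446313893202 stop-frame y [150.3 149.5 149.5 149.3 149.5 149.1 149.6 149.  149.4 148.9 149.1 148.7
 149. ]
[0.4988, 0.2092, -0.0024] 0.69Traceback (most recent call last):
  File "<stdin>", line 18, in <module>
ValueError: operands could not be broadcast together with shapes (2000,) (2,)
```

The back is flush, with its edge at −2.0°. The left lid edge reads about 149 mm against 147 expected, so roughly 2 mm remains. I'll keep pressing right until it clearly stalls.

```bash
python3 -m crank '[{"tx":0,"ty":-0.0005,"tz":0,"spin":0},{"tx":0,"ty":-0.0015,"tz":0,"spin":0},{"tx":0,"ty":-0.0015,"tz":0,"spin":0}]'| egrep 'pos|rot|wrist'
python3 -m crank '[{"tx":0,"ty":-0.0005,"tz":0,"spin":0},{"tx":0,"ty":-0.001,"tz":0,"spin":0},{"tx":0,"ty":-0.001,"tz":0,"spin":0}]'| egrep 'pos|rot|wrist'
python3 -m crank '[{"tx":0,"ty":-0.0005,"tz":0,"spin":0},{"tx":0,"ty":-0.001,"tz":0,"spin":0},{"tx":0,"ty":-0.001,"tz":0,"spin":0}]'| egrep 'pos|rot|wrist'
python3 -c "
from rig import *;print(get_obs()['wrist_torque'])"
```

```text
position: [0.4271, 0.206, 0.0726]
tool_rot: [-0.001, 0.017, 1.0, 0.001]
wrist_force: [-8.5, 9.9, 3.9]
position: [0.4271, 0.2051, 0.0726]
tool_rot: [-0.001, 0.017, 1.0, 0.001]
wrist_force: [-7.9, 9.9, 4.1]
position: [0.4271, 0.2049, 0.0727]
tool_rot: [-0.001, 0.016, 1.0, 0.002]
wrist_force: [-8.9, 12.1, 3.0]
[2.70422759 1.74252747 0.68122141]
```

```bash
python3 -m crank '[{"tx":0,"ty":-0.0005,"tz":0,"spin":0},{"tx":0,"ty":-0.001,"tz":0,"spin":0},{"tx":0,"ty":-0.001,"tz":0,"spin":0}]'| egrep 'pos|rot|wrist'
python3 -m crank '[{"tx":0,"ty":-0.0005,"tz":0,"spin":0},{"tx":0,"ty":-0.001,"tz":0,"spin":0},{"tx":0,"ty":-0.001,"tz":0,"spin":0}]'| egrep 'pos|rot|wrist'
cat >> h.py <<'E'
def edge():
    a=np.radians(-2);R=np.array([[np.cos(a),-np.sin(a)],[np.sin(a),np.cos(a)]]);c=[551.5,130.5]
    im=cv2.GaussianBlur(capture("top"),(3,3),0).astype(float);D=im[:,:,0]-im[:,:,2]
    pts=[]
    for v in range(254,298,2):
        row=D[v,312:350];m=(row.max()+row.min())/2;i=np.argmax(row>m)
        pts.append((312+i-1+(m-row[i-1])/(row[i]-row[i-1]),v))
    w=(unproj("top",np.array(pts),.095)[:,:2]*1000-c)@R
    p=np.polyfit(w[:,0],w[:,1],1);print("left edge rel yaw",np.degrees(np.arctan(p[0])),"y",w[:,1].mean())
E
python3 - <<'E'
from h import *
edge();o=get_obs();print(o["position"],o["wrist_force"],o["wrist_torque"])
E
```

```text
position: [0.4271, 0.2047, 0.0728]
tool_rot: [-0.001, 0.016, 1.0, 0.002]
wrist_force: [-9.3, 16.3, 2.3]
position: [0.4271, 0.2046, 0.0729]
tool_rot: [-0.0, 0.016, 1.0, 0.003]
wrist_force: [-9.3, 17.7, 2.2]
left edge rel yaw 0.4503625005680342 y 146.756835268382
[0.42710798 0.20452494 0.0729008 ] [-8.65219778 18.09625116  2.28542615] [3.91265716 1.91554808 0.68029072]
```

Stalled on the right rail, with the left edge at 146.8 mm against 147 expected. I'll relax y, add x and a slight clockwise twist to square the box, then recheck.

```bash
python3 -m crank '[{"tx":-0.001,"ty":0.001,"tz":0,"spin":0.3},{"tx":-0.002,"ty":0.002,"tz":0,"spin":0.6},{"tx":-0.002,"ty":0.003,"tz":0,"spin":0.6},{"tx":-0.002,"ty":0.003,"tz":0,"spin":0.6}]'| egrep 'pos|rot|wrist'
python3 - <<'E'
from h import *
edge();o=get_obs();print(o["position"],o["tool_rot"],o["wrist_force"],o["wrist_torque"])
im=capture("top").astype(float);D=im[:,:,0]-im[:,:,2]
print(np.round(D[236:252:1,350]),np.round(D[236:252,335]))
im=capture("scene");cv2.imwrite("pics/s5.png",cv2.resize(im[190:320,290:460],None,fx=4.6,fy=4.6,interpolation=cv2.INTER_CUBIC)[:,:,::-1])
E
```

```text
position: [0.427, 0.205, 0.0724]
tool_rot: [-0.003, 0.021, 1.0, 0.001]
wrist_force: [-15.1, 10.1, 11.7]
left edge rel yaw 0.5135495389069562 y 146.92077607271435
[0.42705907 0.20494265 0.0724365 ] [-2.49191453e-03  2.11818784e-02  9.99772261e-01  7.37563847e-04] [-15.41516071   8.91299938  10.2700189 ] [2.23036016 3.10273453 1.09268376]
[-1. -1.  0. -1. -1. -2. -2. -2. 19. 41. 53. 54. 54. 56. 55. 54.] [-3. -2. -2. -1. -1. -1. -1. -1. -1. -1. 21. 25. 49. 51. 55. 54.]
```

View pics/s5.png

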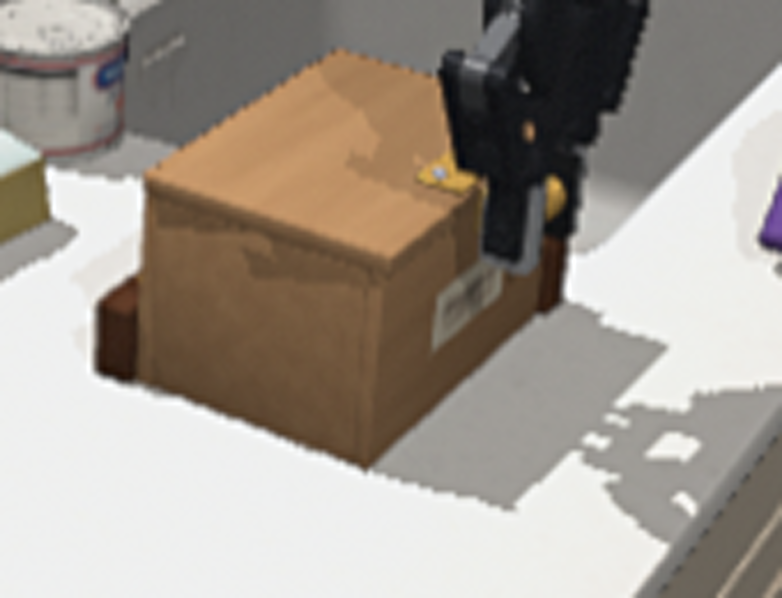

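Flush at the back rail (140, 380) and the right rail (552, 275), standing flat. The yaw did not change when I twisted the tool, so the rails have squared the box. Before lifting I'll reduce the pushing, since an opened lid no longer holds the box down.

```bash
python3 -m crank '[{"tx":0.0015,"ty":0.001,"tz":0,"spin":-0.3},{"tx":0.003,"ty":0.0015,"tz":0,"spin":-0.6},{"tx":0.003,"ty":0.0015,"tz":0,"spin":-0.6}]'| egrep 'pos|rot|wrist'
python3 -c "
from h import *
edge();print(get_obs()['wrist_force'],get_obs()['wrist_torque'])
for d in (5,10,15,20,25,30,35,40,45):
    t=np.radians(d);print(d,np.round([128*(1-np.cos(t))+4.5*np.sin(t),128*np.sin(t)-4.5*(1-np.cos(t))],1))"
```

```text
position: [0.427, 0.2052, 0.0725]
tool_rot: [-0.0, 0.017, 1.0, 0.001]
wrist_force: [-5.3, 6.1, 2.4]
left edge rel yaw 0.5745071686761029 y 147.01563350512504
[-5.97991082  5.55291174  2.13252761] [1.36458398 1.12640824 0.848143  ]
5 [ 0.9 11.1]
10 [ 2.7 22.2]
15 [ 5.5 33. ]
20 [ 9.3 43.5]
25 [13.9 53.7]
30 [19.4 63.4]
35 [25.7 72.6]
40 [32.8 81.2]
45 [40.7 89.2]
```

```bash
python3 -m crank '[{"tx":0,"ty":0.0005,"tz":-0.003,"spin":0},{"tx":-0.0005,"ty":0.0005,"tz":-0.007,"spin":0},{"tx":-0.0009,"ty":0.0005,"tz":-0.0111,"spin":0},{"tx":-0.0009,"ty":0.0005,"tz":-0.0111,"spin":0}]'| egrep 'pos|rot|force'
python3 -m crank '[{"tx":-0.0005,"ty":0,"tz":-0.004,"spin":0},{"tx":-0.0012,"ty":0,"tz":-0.0075,"spin":0},{"tx":-0.0018,"ty":0,"tz":-0.0111,"spin":0},{"tx":-0.0018,"ty":0,"tz":-0.0111,"spin":0}]'| egrep 'pos|rot|force'
python3 -c "
from h import *
edge();print(get_obs()['wrist_force'],get_obs()['wrist_torque'])"
```

```text
position: [0.4278, 0.2049, 0.0836]
tool_rot: [-0.001, 0.019, 1.0, 0.0]
wrist_force: [-4.0, 5.4, -3.2]
grasp_force: 59.2
position: [0.4301, 0.2042, 0.0949]
tool_rot: [-0.0, 0.019, 1.0, 0.0]
wrist_force: [-3.1, 4.8, -3.4]
grasp_force: 59.2
left edge rel yaw 1.0818664966721667 y 146.02931714509825
[-3.72942459  2.83739169 -2.60914914] [0.85437484 1.16432703 0.12967125]
```

```bash
python3 -m crank '[{"tx":-0.001,"ty":0,"tz":-0.0045,"spin":0},{"tx":-0.0028,"ty":0,"tz":-0.0108,"spin":0},{"tx":-0.0047,"ty":0,"tz":-0.0162,"spin":0},{"tx":-0.0066,"ty":0,"tz":-0.0213,"spin":0},{"tx":-0.0066,"ty":0,"tz":-0.0213,"spin":0}]'| egrep 'pos|rot|force'
python3 -m crank '[{"tx":-0.002,"ty":0,"tz":-0.0045,"spin":0},{"tx":-0.0046,"ty":0,"tz":-0.0102,"spin":0},{"tx":-0.0073,"ty":0,"tz":-0.0152,"spin":0},{"tx":-0.0101,"ty":0,"tz":-0.0199,"spin":0},{"tx":-0.0101,"ty":0,"tz":-0.0199,"spin":0}]'| egrep 'pos|rot|force'
python3 - <<'E'
from h import *
capture("scene");print([(np.round(d["point"],4),d["confidence"]) for t in("lid_hinge","pull_center","card_box") for d in landmark_of("scene",t)[:1]])
E
```

```text
position: [0.4379, 0.2035, 0.1169]
tool_rot: [0.0, 0.02, 1.0, 0.0]
wrist_force: [-4.3, 0.4, -2.4]
grasp_force: 59.3
position: [0.4486, 0.2034, 0.1368]
tool_rot: [0.001, 0.019, 1.0, 0.0]
wrist_force: [0.3, 1.0, -3.9]
grasp_force: 59.2
[(array([0.5521, 0.2025, 0.088 ]), 0.98), (array([0.4446, 0.2027, 0.1545]), 0.62), (array([0.5015, 0.2027, 0.0026]), 0.64)]
```

```bash
python3 -m crank '[{"tx":-0.003,"ty":0,"tz":-0.0045,"spin":0},{"tx":-0.0063,"ty":0,"tz":-0.0092,"spin":0},{"tx":-0.0098,"ty":0,"tz":-0.0138,"spin":0},{"tx":-0.0134,"ty":0,"tz":-0.0178,"spin":0},{"tx":-0.0134,"ty":0,"tz":-0.0178,"spin":0}]'| egrep 'pos|rot|force'
python3 -m crank '[{"tx":-0.0025,"ty":0,"tz":-0.003,"spin":0},{"tx":-0.005,"ty":0,"tz":-0.0055,"spin":0},{"tx":-0.0079,"ty":0,"tz":-0.008,"spin":0},{"tx":-0.0079,"ty":0,"tz":-0.008,"spin":0}]'| egrep 'pos|rot|force'
python3 - <<'E'
from h import *
for c in("scene","top"):
    im=capture(c);print([(np.round(d["point"],4),d["confidence"]) for t in("lid_hinge","pull_center","card_box") for d in landmark_of(c,t)[:1]])
    if c=="scene": cv2.imwrite("pics/s6.png",cv2.resize(im[170:310,290:460],None,fx=4.2,fy=4.2,interpolation=cv2.INTER_CUBIC)[:,:,::-1])
o=get_obs();print(o["position"],o["wrist_force"],o["wrist_torque"],o["time"])
E
```

```text
position: [0.4614, 0.2027, 0.1543]
tool_rot: [0.0, 0.019, 1.0, 0.0]
wrist_force: [-2.6, 0.1, -4.1]
grasp_force: 63.3
position: [0.4691, 0.2025, 0.162]
tool_rot: [0.0, 0.019, 1.0, 0.0]
wrist_force: [-2.6, -0.6, -1.9]
grasp_force: 63.7
[(array([0.5533, 0.2039, 0.0895]), 0.97), (array([0.468 , 0.2028, 0.178 ]), 0.65), (array([ 0.7139,  0.3268, -0.0019]), 0.67)]
[(array([0.5559, 0.201 , 0.085 ]), 0.56), (array([ 0.5005,  0.2088, -0.0034]), 0.94)]
[0.4685504  0.2026464  0.16148944] [-2.31770066  0.53910526 -2.28295869] [-0.02970752  0.81419782  0.15860925] 14.3333
```

View pics/s6.png

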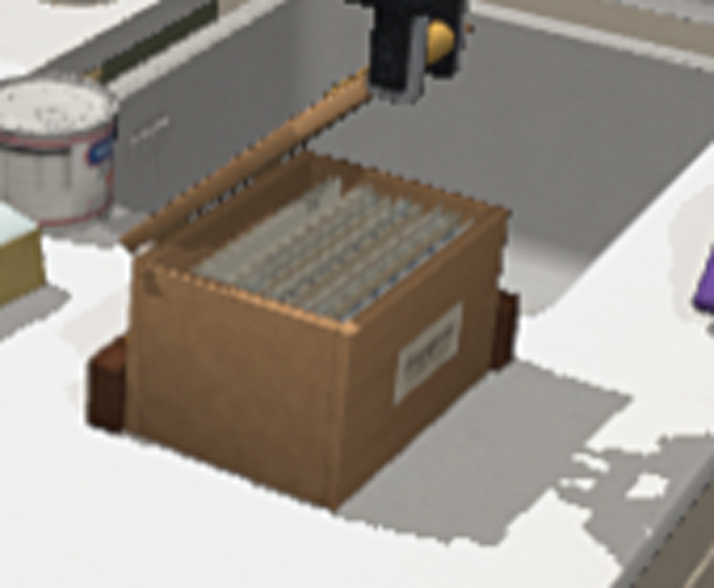

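The lid stands open with the cards exposed, and the box is still between the back rail (105, 390) and the right rail (505, 330). I'll check the angle and the fit by overlaying the model.

```bash
cat >> h.py <<'E'
def proj(c,P):
    k=calibration(c);M=np.array(k["world_to_cam"]);q=np.atleast_2d(P)@M[:3,:3].T+M[:3,3]
    s=np.c_[q[:,0]/-q[:,2],-q[:,1]/-q[:,2]];s=s*(1+k["k1"]*(s**2).sum(1,keepdims=True))
    return s*[k["fx"],k["fy"]]+[k["cx"],k["cy"]]
E
python3 - <<'E'
from h import *
c0=np.array([.5515,.1305]);a=np.radians(-2.0);R=np.array([[np.cos(a),-np.sin(a)],[np.sin(a),np.cos(a)]])
def W(p): # box frame mm -> world
    p=np.atleast_2d(p)/1000.; xy=(p[:,:2]+[-.0535,.0725])@R.T+c0; return np.c_[xy,p[:,2]]
def lid(x,y,z,d): # x rel hinge (neg front), z above 86
    t=np.radians(d);return (53.5+x*np.cos(t)+z*np.sin(t),y,86-x*np.sin(t)+z*np.cos(t))
S=5;u0,v0=300,170
im=capture("scene");out=cv2.resize(im[v0:v0+118,u0:u0+155],None,fx=S,fy=S,interpolation=cv2.INTER_CUBIC)
def ln(P,col):
    q=(proj("scene",W(P))-[u0,v0]+.5)*S
    cv2.polylines(out,[q.round().astype(np.int32)],False,col,1)
ln([(53.5,72.5,0),(-51.5,72.5,0),(-51.5,-72.5,0)],(255,0,0));ln([(-51.5,72.5,0),(-51.5,72.5,86),(-51.5,-72.5,86)],(255,0,0));ln([(53.5,72.5,0),(53.5,72.5,86),(-51.5,72.5,86)],(255,0,0))
for d,col in((43,(0,255,0)),(45,(255,0,255)),(47,(0,0,255))):
    ln([lid(0,74.5,0,d),lid(-108,74.5,0,d),lid(-108,74.5,9,d),lid(0,74.5,9,d),lid(0,74.5,0,d)],col)
cv2.imwrite("pics/s7.png",out[:,:,::-1])
E
```

```text
(no output)
```

View pics/s7.png

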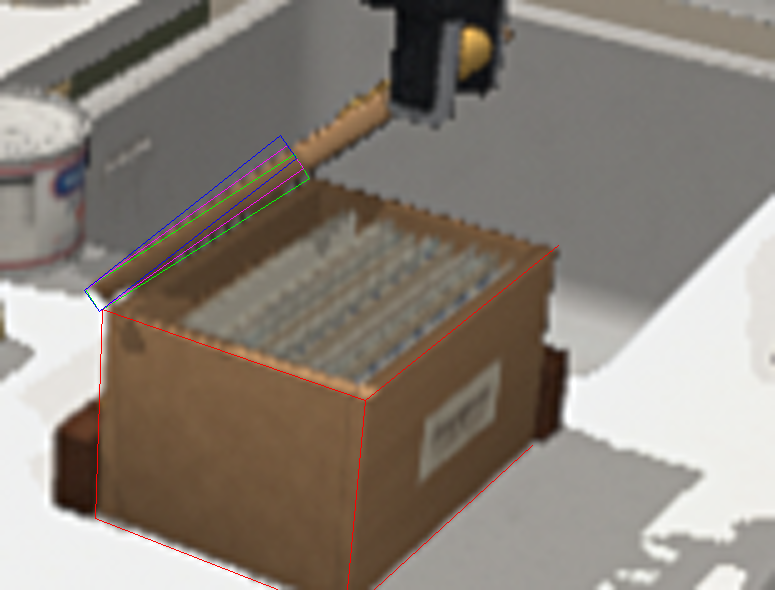

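The red model box matches the picture to within about a pixel. I'll zoom in on the lid's side for the angle.

```bash
python3 - <<'E'
from h import *
c0=np.array([.5515,.1305]);a=np.radians(-2.0);R=np.array([[np.cos(a),-np.sin(a)],[np.sin(a),np.cos(a)]])
def W(p):
    p=np.atleast_2d(p)/1000.; xy=(p[:,:2]+[-.0535,.0725])@R.T+c0; return np.c_[xy,p[:,2]]
def lid(x,y,z,d):
    t=np.radians(d);return (53.5+x*np.cos(t)+z*np.sin(t),y,86-x*np.sin(t)+z*np.cos(t))
S=13;u0,v0=315,190
im=capture("scene");raw=cv2.resize(im[v0:v0+45,u0:u0+58],None,fx=S,fy=S,interpolation=cv2.INTER_CUBIC);out=raw
for d,col in((42,(0,255,0)),(45,(255,0,255)),(48,(0,0,255))):
    P=[lid(0,74.5,0,d),lid(-108,74.5,0,d),lid(-108,74.5,9,d),lid(0,74.5,9,d)]
    q=(proj("scene",W(P))-[u0,v0]+.5)*S
    print(d,q.round().tolist())
    for x,y in q[1:3]: cv2.circle(out,(int(x),int(y)),4,col,-1)
cv2.imwrite("pics/s8.png",out[:,:,::-1])
E
```

```text
42 [[61.0, 549.0], [617.0, 215.0], [579.0, 153.0], [26.0, 492.0]]
45 [[61.0, 549.0], [592.0, 176.0], [551.0, 116.0], [24.0, 493.0]]
48 [[61.0, 549.0], [566.0, 139.0], [522.0, 80.0], [22.0, 495.0]]
```

View pics/s8.png

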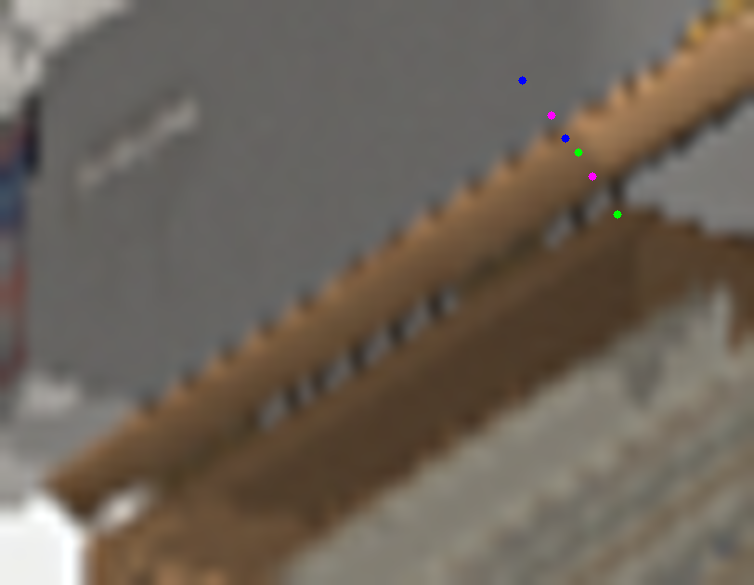

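The edge slope lies between the 42° and 45° models, giving about 44°. I'll nudge it about 0.7° up the arc with a hair of push right and back, then let it settle.

```bash
python3 -m crank '[{"tx":-0.0005,"ty":-0.0002,"tz":-0.0006,"spin":0},{"tx":-0.0013,"ty":-0.0005,"tz":-0.0013,"spin":0},{"tx":-0.0013,"ty":-0.0005,"tz":-0.0013,"spin":0},{"tx":-0.0013,"ty":-0.0005,"tz":-0.0013,"spin":0},{"tx":-0.0013,"ty":-0.0005,"tz":-0.0013,"spin":0}]'
python3 -m crank '[{"tx":0,"ty":0,"tz":0,"spin":0},{"tx":0,"ty":0,"tz":0,"spin":0},{"tx":0,"ty":0,"tz":0,"spin":0},{"tx":0,"ty":0,"tz":0,"spin":0},{"tx":0,"ty":0,"tz":0,"spin":0}]'
python3 - <<'E'
from h import *
c0=np.array([.5515,.1305]);a=np.radians(-2.0);R=np.array([[np.cos(a),-np.sin(a)],[np.sin(a),np.cos(a)]])
im=capture("scene")
def W(p):
    p=np.atleast_2d(p)/1000.; xy=(p[:,:2]+[-.0535,.0725])@R.T+c0; return np.c_[xy,p[:,2]]
S=8;u0,v0=315,220
out=cv2.resize(im[v0:v0+74,u0:u0+99],None,fx=S,fy=S,interpolation=cv2.INTER_CUBIC)
for P,col in(([(53.5,72.5,0),(-51.5,72.5,0),(-51.5,-72.5,0),(-51.5,-72.5,86),(-51.5,72.5,86),(-51.5,72.5,0)],(255,0,0)),([(-56.5,-72.5,0),(-56.5,-72.5,36),(-56.5,-90.5,36),(-56.5,-90.5,0)],(0,255,0)),([(53.5,77.5,0),(53.5,77.5,36),(71.5,77.5,36)],(0,255,0))):
    cv2.polylines(out,[((proj("scene",W(P))-[u0,v0]+.5)*S).round().astype(np.int32)],False,col,1)
cv2.imwrite("pics/s9.png",out[:,:,::-1])
print([(np.round(d["point"],4),d["confidence"]) for t in("lid_hinge","pull_center","card_box","mug","butter","tin","tape") for d in landmark_of("scene",t)[:1]])
E
```

```text
time: 14.85
position: [0.4697, 0.2023, 0.1628]
tool_rot: [-0.0, 0.019, 1.0, 0.0]
wrist_force: [-2.2, 1.2, -4.6]
width: 0.315
grasp_force: 63.7
time: 15.27
position: [0.4698, 0.2022, 0.1628]
tool_rot: [-0.0, 0.019, 1.0, 0.0]
wrist_force: [-3.0, 2.3, -3.1]
width: 0.312
grasp_force: 63.7
[(array([0.5541, 0.2013, 0.0893]), 0.85), (array([0.4702, 0.1988, 0.1816]), 0.68), (array([0.4986, 0.207 , 0.0032]), 0.7), (array([ 0.7135,  0.3274, -0.0026]), 0.61), (array([0.7037, 0.2292, 0.0059]), 0.83), (array([0.713 , 0.1077, 0.0019]), 0.81)]
```

View pics/s9.png

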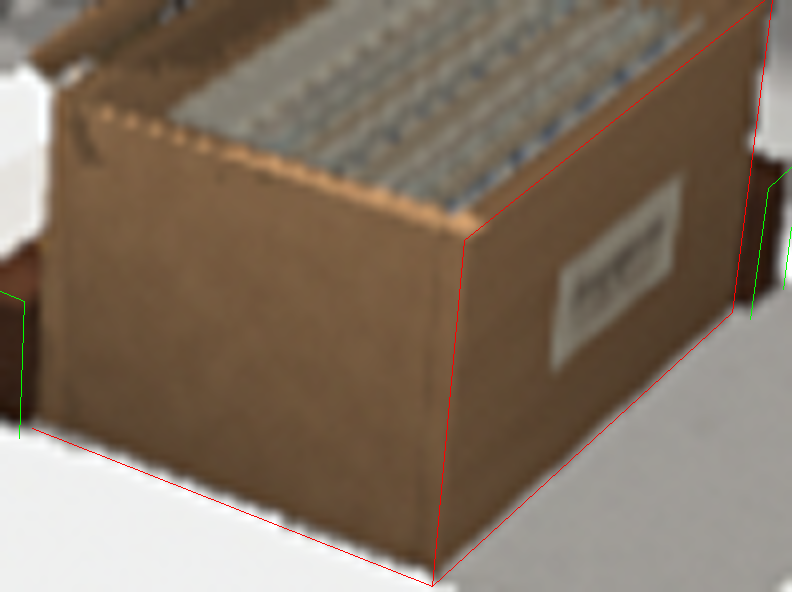

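The box outline and both rails sit at the same small calibration offset from the model. No light gap shows at the right rail (740, 300) or the back rail (35, 425), and the box stands flat. The lid is held at about 45° with a 64 N grip and small forces. The mug, butter and tin have not moved; the tape was not detected this time, but the arm stayed well above it.

```bash
python3 -c "
from rig import *
print(job_done())"
```

```text
the job is handed in; nothing more can be done
None
```

The job is handed in: the box stands flush against both rails to within about 1 mm, judged from the pictures, and the fingers are holding its lid still at about 45°, within about a degree.

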